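# Refit a coffee grinder's driver key and burr carrier

## Task

The coffee grinder has been cleaned and its burr goes back on. Put the loose brass key into the slot across the end of the motor shaft (find its direction by eye or by feel), right down to the bottom and centred, and let go of it; then set the burr carrier on the key, turn it lightly until the hidden keyways drop over the key's ends, and slide it down, level, until it sits fully home on the flange. Do not force or drop either part, leave the hopper and the mug with the green band alone, and let go at the end.

Things in the scene. Friction and masses are not known exactly. Their poses are not given: they have to be found in the camera images.
- grinder: Graphite coffee grinder without its hopper, fixed. Origin: centre of the underside, under the shaft axis; x to its back, y to its left, z up. Column 116 mm across; foot 112 mm wide, 13 mm high, reaching 110 mm to the front, as do spout and fork. On top an aluminium chamber ring, 115 mm outside, 90 inside, rim at 132 mm; the motor shaft stands upright in its middle.
- shaft_top (a point): Centre of the motor shaft's upper end, at 152 mm; axes as the grinder's. Shaft 20 mm thick; across its end runs the key slot, 10 mm wide, 8 deep, open at both ends, edges bevelled 1 mm, floor dark. Its direction is not measured: within 0.62 rad either way of the grinder's y axis; look from above, feel. The key enters within about 0.12 rad of it. The shaft turns against 0.25 N m of drag.
- seat (a point): Centre of the upper face of the dark flange (60 mm across) round the shaft's foot, at 122 mm, 30 mm below shaft_top: the carrier's underside rests here when home. Axes as the grinder's.
- key: Loose brass driver key: a bar 34 mm long (x), 8 wide (y), 17 high (z), 35 g, edges bevelled 1.2 mm, upright on the worktop. Origin: centre of its underside. Both ends alike. In the slot 9 mm of its height stand above the shaft's end and 7 mm stick out at either side.
- carrier: Loose steel burr carrier, about 0.32 kg, boss up: toothed disc 72 mm across, 12 thick; round capped boss 50 mm across, top at 44 mm. Origin: centre of the underside. Below, hidden: recess 41 mm across, 10 deep; above it, up to 40 mm, a 22 mm bore with four keyways 90 degrees apart, 10.5 wide, reaching 19 mm from the axis. Their angle to x is not known: turned lightly on the key, it drops over it.
- hopper: Graphite collar with clear hopper and lid, 121 mm across, 150 mm tall, set aside at the back left, loose. Origin: centre of its underside. Leave it alone.
- mug_a: White mug with a green band, 94 mm tall, at the back left, loose. Origin: under its middle. Leave it alone.
Things that resemble listed ones, but are neither listed nor needed, are in the scene too. What is shaped like the carrier but brown is not meant.

How it is judged:
On the way:
1. the key sits at the bottom of the shaft's slot, centred within 5 mm, level, and is let go, the carrier not yet on (z of key in the frame of shaft_top between -0.0095 and -0.0065 m and horizontal distance between key and shaft_top below 0.005 m and angle between key's own z axis and vertical below 0.1 rad and contact force between the fingers and key below 0.05 N and distance between carrier and seat above 0.05 m), for 0.2 s.
At the end, for the whole second after the job is handed in: The carrier's underside rests on the flange (within 2 mm in height, 3 mm sideways, 0.05 rad of level), over the key; the key lies at the bottom of the slot (underside 6.5 to 9.5 mm below the shaft's end, centred within 5 mm); both at rest and let go (z of carrier in the frame of seat between -0.002 and 0.002 m and horizontal distance between carrier and seat below 0.003 m and angle between carrier's own z axis and vertical below 0.05 rad and z of key in the frame of shaft_top between -0.0095 and -0.0065 m and horizontal distance between key and shaft_top below 0.005 m and linear speed of each of carrier, key below 0.01 m/s and contact force between the fingers and anything else below 0.05 N); the robot touches nothing.
It fails at once if the key is pressed against the grinder with more than 40 N (contact force between key and grinder above 40 N).
It fails at once if the carrier is pressed against, or dropped onto, the grinder or the key with more than 40 N (contact force between carrier and grinder above 40 N or contact force between carrier and key above 40 N).
It fails at once if the hopper is moved by more than 20 mm (distance of hopper from where it was at the start of the episode above 0.02 m).
It fails at once if the mug with the green band is moved by more than 20 mm (distance of mug_a from where it was at the start of the episode above 0.02 m).
It also fails if it takes over 72 s, if anything falls off the work surface, if the arm or the gripper's body presses on something with over 40 N, if the wrist force passes 120 N, or if a joint passes its speed limit or range.

## Robot

A 6-joint arm with a two-finger parallel gripper is mounted at the origin on a cart in front of the work surface, level with it; the furniture and walls round the work are solid. World frame = base frame: x ahead of the robot, y to its left, z up, the work surface at z = 0. Lengths are in m, angles in rad, forces in N, time in s.
With the tool pointing down it reaches from about 0.3 to 0.875 m from the base axis. Payload 6.4 kg.
Tool frame: the origin (TCP) lies at the very end of the fingers, on their centre line; the grasp point (between the pads) lies 19 mm behind it; z points along the fingers, y is the line along which they close (so a half turn about z gives the same grasp; the last joint's range is limited). The gripper opens to 85 mm and grips with 20 to 120 N. Pads are 22 mm wide; open, the fingers measure 114 mm over their backs; the gripper's body (76 mm by 85 mm) begins 54 mm behind the grasp point. The pads swing forward as they close: fully open they stand 13 mm farther back than shut.
Start: joints at [0.946, 0.181, 1.607, -0, 1.354, -0.206], TCP at [0.234, 0.525, 0.231] pointing down, gripper open.
Joint ranges: [-2.99, 2.99], [-0.89, 2.07], [0.3, 2.58], [-1.14, 4.28], [0, 2.63], [-3.12, 3.12]. Speed limits (rad/s): [2.57, 2.57, 3.01, 3.14, 3.14, 3.14].

## Interface

Orientations are given as a unit quaternion [w, x, y, z].
In Python, from bench import ctrl gives the robot as it stands.
- The arm moves only by the tool jog_arm, never from a script. Its argument "series" is a list that holds one entry, the list of rows, each a list of 7 numbers: the shift along the tool's x, y, z in mm, then the turn, a rotation vector about the tool's x, y, z in rad, then the finger opening in mm, from 0 to 85.4. In form: [[[tx, ty, tz, rx, ry, rz, gripper], ...]]. A call has exactly 10 rows; each row shifts and turns the commanded pose from where the row before left it, along the tool's axes as they then stand; what a row does not reach is not made up. A row lasts 1/10 s, in which the tool goes at most 50 mm and 8.59 degrees, less where a joint would pass 70% of its speed; a pose out of reach is approached as far as the arm can. A call with a gripper value outside its range is refused whole. The fingers move at their own pace and stop on an object; the grip force is fixed at half the most. Time passes only in rows, so rows that do not move let the fingers close, or fill a call up. It gives the time, the measured TCP pose, the force, the opening and the grip force at its end, in the units of the state.
- ctrl.get_obs(): the state, without advancing time (a new reading comes with each control period).
- ctrl.camera(name): name is "scene" or "side" or "wrist"; returns a dict with "frame" (400x640x3 uint8, blue, green, red), "z_map" (400x640 float32, m along the optical axis (not along the pixel's ray), 0 where there is no reading), "fx", "fy", "cx", "cy" (pixels), "k1" (the pictures are not rectified: a ray, as slopes to the right and down, at radius r is drawn at 1 + k1 r^2 times it, then the intrinsics apply), "xyz" and "rotation" of the camera in the world. Camera axes: x right, y down, z forward; pixel columns grow to the right and rows downward; lengths in m; the calibration is good to about 2 mm. A picture is of the moment at which its call begins.
- ctrl.hand_in(): hands the job in; it is judged then, once.
The state is a dict: "time_s": time; "q": joint angles; "dq": joint speeds; "joint_efforts": joint torques, N m; "eef_pos": TCP position; "eef_rot": TCP orientation; "wrist_force": force on the tool from outside, world axes, zero at the start; "torque": the same for the moment, N m; "opening": opening from 0.0 (shut) to 1.0 (fully open); "grasp_force": force on a finger pad.
Only numpy, scipy, OpenCV 4.12 (cv2) and the standard library are available. Lean on these libraries where they do the work, as an engineer would, in place of code of your own. Each camera call takes 0.05 s, during which the arm holds its last target. There are 200 camera calls.

## Working session

There is one attempt and no reset: what is moved stays moved. The work goes in short steps, Python scripts to look and compute and a tool call to move; the robot and the scene stay as the last step left them, time stands still between calls to the robot, and variables do not carry over. Pictures are saved under pics/ and viewed, at most 10 in all, crops included, and the job is handed in when it is done.

Besides the shell and the picture viewer there is one more tool, called after "Call:" as name(argument=value, ...) on one line, values as JSON. jog_arm: Moves the arm, as the interface text tells. Its arguments: {"type":"object","properties":{"series":{"type":"array"}},"required":["series"]}

```bash
mkdir -p pics; ls
cat > h.py <<'E'
import numpy as np, cv2, pickle
from bench import ctrl
def snap(n,tag):
    c=ctrl.camera(n); pickle.dump(c,open(f'pics/{tag}.pkl','wb')); cv2.imwrite(f'pics/{tag}.png',c['frame']); return c
def load(tag): return pickle.load(open(f'pics/{tag}.pkl','rb'))
def Rm(c):
    r=np.array(c['rotation'],float)
    if r.shape==(3,3): return r
    from scipy.spatial.transform import Rotation as R
    return R.from_quat(r[[1,2,3,0]]).as_matrix()
def slopes(c,u,v):
    K=np.array([[c['fx'],0,c['cx']],[0,c['fy'],c['cy']],[0,0,1.]])
    p=np.stack([np.ravel(u),np.ravel(v)],-1).astype(float)[:,None]
    return cv2.undistortPoints(p,K,np.array([c['k1'],0,0,0,0.]))[:,0]
def plane(c,u,v,z):
    s=slopes(c,u,v); d=np.c_[s,np.ones(len(s))]@Rm(c).T; o=np.array(c['xyz'])
    return o+d*((z-o[2])/d[:,2])[:,None]
def cloud(c):
    v,u=np.mgrid[0:400,0:640]; s=slopes(c,u,v); z=c['z_map'].ravel()
    return (np.c_[s*z[:,None],z]@Rm(c).T+np.array(c['xyz'])).reshape(400,640,3)
E
python3 - <<'E'
from h import *
for n in('scene','side','wrist'):
    c=snap(n,n+'0'); print(n,c['xyz'],c['rotation'],c['fx'],c['cx'],c['cy'],c['k1'])
a=[cv2.imread(f'pics/{n}0.png') for n in('scene','side')]
o=ctrl.get_obs();print({k:np.round(v,3) for k,v in o.items()})
E
```

```text
pics
scene [-0.04944753 -0.82419689  1.04699838] [-0.38809905  0.8690581  -0.27606161  0.13381751] 457.13699672547824 321.5634401221961 205.70448762677384 -0.0721461721904217
side [ 0.38002836 -0.82645058  0.78450612] [-0.44044105  0.88834156 -0.119469    0.05087356] 362.773954566662 319.7275716831232 200.12533404937878 -0.059593366021199294
wrist [0.15751357 0.5590546  0.37316812] [0.13861879 0.82713546 0.53725461 0.08938252] 299.04116182896115 321.0052908260762 199.33438479899954 -0.05363304315072535
{'time_s': np.float64(0.15), 'q': array([ 0.946,  0.181,  1.608,  0.   ,  1.354, -0.206]), 'dq': array([-0.001, -0.003, -0.004, -0.   , -0.003,  0.   ]), 'joint_efforts': array([ 1.0000e-03, -4.4526e+01, -3.5169e+01, -0.0000e+00,  6.0000e-03,
        0.0000e+00]), 'eef_pos': array([0.234, 0.525, 0.231]), 'eef_rot': array([-0.   ,  0.208,  0.978, -0.001]), 'wrist_force': array([-1.654, -0.209, -0.097]), 'torque': array([ 0.043, -0.026,  0.029]), 'grasp_force': np.float64(0.0), 'opening': np.float64(1.003)}
```

View pics/scene0.png

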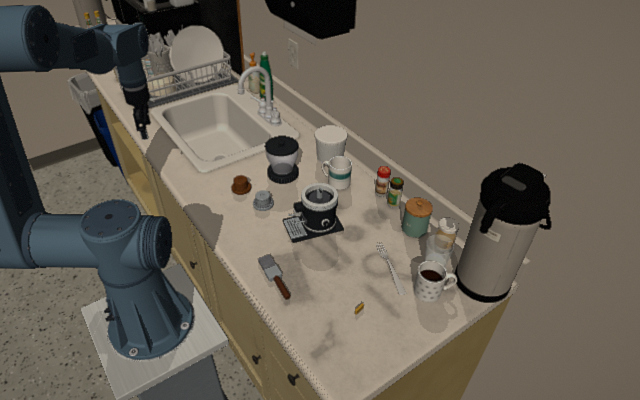

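View pics/side0.png

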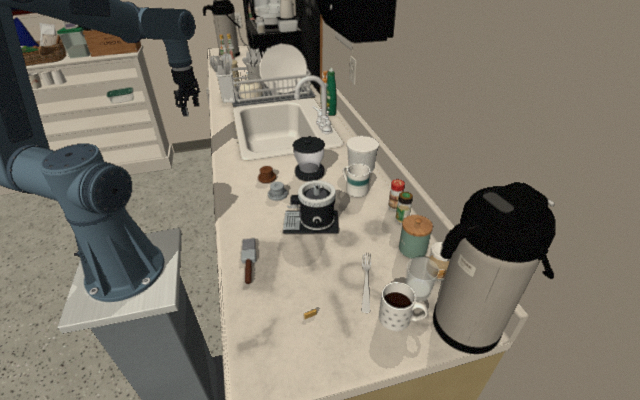

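The grinder is at scene px (320,205), the brass key at (359,309), the steel carrier at (263,200) and a brown decoy at (241,185). In the side view the key is at (311,314) and the carrier at (277,190).

Run:
```python
from h import *
for n,kw,cw,gw in(('scene',(345,295,375,325),(250,185,280,215),(295,180,345,215)),('side',(295,300,325,330),(262,177,292,205),(292,178,340,210))):
    c=load(n+'0'); f=c['frame']; P=cloud(c); hsv=cv2.cvtColor(f,cv2.COLOR_BGR2HSV)
    x0,y0,x1,y1=kw; m=np.zeros(f.shape[:2],bool); m[y0:y1,x0:x1]=True
    k=m&(hsv[...,1]>110)&(hsv[...,2]>60); v,u=np.nonzero(k); print(n,'key n',k.sum(),u.mean(),v.mean(), plane(c,[u.mean()],[v.mean()],.009),P[k].mean(0), P[k][:,2].max())
    q=plane(c,u,v,.012)[:,:2]; w,V=np.linalg.eigh(np.cov(q.T)); print('dir',np.arctan2(V[1,1],V[0,1]),np.sqrt(w))
    x0,y0,x1,y1=cw; Q=P[y0:y1,x0:x1].reshape(-1,3)
    t=Q[(Q[:,2]>.036)&(Q[:,2]<.055)]; print('carrier top',len(t),(t.min(0)+t.max(0))/2,np.median(t,0),np.ptp(t,0))
    x0,y0,x1,y1=gw; Q=P[y0:y1,x0:x1].reshape(-1,3)
    t=Q[(Q[:,2]>.127)&(Q[:,2]<.138)]; print('rim',len(t),(t.min(0)+t.max(0))/2,np.ptp(t,0))
    t=Q[(Q[:,2]>.145)&(Q[:,2]<.16)]; print('shaft',len(t),t.mean(0) if len(t) else 0)
c=load('wrist0')
from scipy.spatial.transform import Rotation as R
o=ctrl.get_obs(); T=R.from_quat(np.array(o['eef_rot'])[[1,2,3,0]])
print('cam in tool',T.inv().apply(np.array(c['xyz'])-o['eef_pos']), T.inv().as_matrix()@Rm(c))
```

```text
scene key n 55 358.8545454545455 308.1090909090909 [[ 0.48693161 -0.28634801  0.009     ]] [ 0.47551746 -0.29775773  0.03092955] 1.0469983821891569
dir -2.8049254841342486 [0.00375325 0.01082811]
carrier top 135 [0.49307631 0.24331296 0.04301944] [0.49253121 0.24205111 0.04359562] [0.04895933 0.05457665 0.01341053]
rim 365 [0.59294322 0.05464294 0.13228712] [0.11493426 0.11953429 0.01024631]
shaft 28 [0.59382224 0.05427842 0.14885464]
side key n 69 310.05797101449275 313.3768115942029 [[ 0.48614319 -0.28829109  0.009     ]] [ 0.4856007  -0.29118044  0.01315675] 0.01989550676215457
dir -2.847700897941465 [0.00445841 0.00954082]
carrier top 106 [0.49225463 0.24122308 0.04139296] [0.49207564 0.23845516 0.0421794 ] [0.04811087 0.05015426 0.01007058]
rim 317 [0.59234531 0.05067058 0.13196414] [0.11302909 0.11419163 0.00974882]
shaft 15 [0.59231764 0.05063262 0.14958009]
cam in tool [ 8.33831744e-02  6.71602410e-06 -1.42573850e-01] [[-6.96926975e-05 -9.45494599e-01 -3.25637771e-01]
 [ 9.99999970e-01 -1.42610836e-04  2.00053820e-04]
 [-2.35589282e-04 -3.25637747e-01  9.45494581e-01]]
```

Call:
jog_arm(series=[[[-37,-20,-3,0,0,0,85],[-37,-20,-3,0,0,0,85],[-37,-20,-3,0,0,0,85],[-37,-20,-3,0,0,0,85],[-37,-20,-3,0,0,0,85],[-37,-20,-3,0,0,0,85],[-37,-20,-3,0,0,0,85],[-37,-20,-3,0,0,0,85],[-37,-20,-3,0,0,0,85],[-37,-20,-3,0,0,0,85]]])

```text
time_s: 1.15
eef_pos: [0.4912, 0.1906, 0.2613]
eef_rot: [-0.0, 0.208, 0.978, 0.0]
wrist_force: [0.6, 0.5, -0.7]
opening: 0.998
grasp_force: 0.0
```

Call:
jog_arm(series=[[[-37,-20,-3,0,0,0,85],[-37,-20,-3,0,0,0,85],[-37,-20,0,0,0,0,85],[-37,-20,0,0,0,0,85],[0,0,0,0,0,0.14,85],[0,0,0,0,0,0.14,85],[0,0,0,0,0,0.14,85],[0,0,0,0,0,0.14,85],[0,0,0,0,0,0,85],[0,0,0,0,0,0,85]]])

```text
time_s: 2.15
eef_pos: [0.5931, 0.0589, 0.267]
eef_rot: [-0.0, 0.468, 0.883, -0.0]
wrist_force: [0.3, -0.2, -0.2]
opening: 0.993
grasp_force: 0.0
```

Run:
```python
from h import *
c=snap('wrist','w1'); o=ctrl.get_obs(); print(o['time_s'],o['eef_pos'],o['eef_rot'],o['q'])
P=cloud(c); m=(P[...,2]>.145)&(P[...,2]<.156); print('shaft end',m.sum(),P[m].mean(0))
```

```text
2.2 [0.59307634 0.05892043 0.2671077 ] [-1.56151774e-04  4.68556345e-01  8.83433598e-01 -7.39187853e-05] [-9.99299891e-02  1.99744058e-01  1.51189927e+00 -1.89737223e-05
  1.43029434e+00 -6.95411785e-01]
shaft end 1275 [0.88097874 0.10463266 0.15036994]
```

View pics/w1.png

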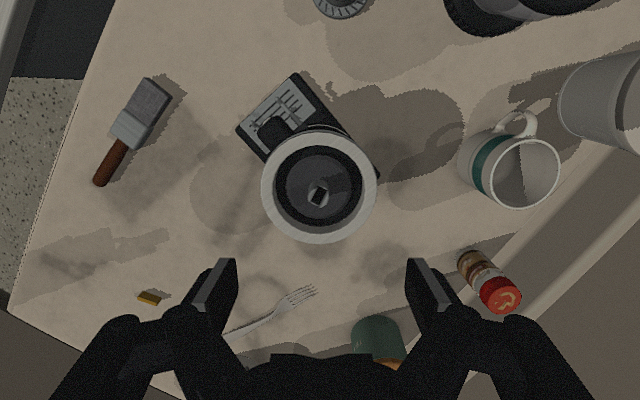

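Shaft and slot are at px (318,195), the ring centre is about (318,185), the tray is to the upper left, and the key is at (149,298). I'll measure the slot on an enlarged top-down rectified patch.

```bash
cat >> h.py <<'E'
def rect(c,cx,cy,z,half,n):
    # top-down patch: right = +x, up = +y
    g=np.linspace(-half,half,n); X,Y=np.meshgrid(cx+g,cy-g)
    d=(np.c_[X.ravel(),Y.ravel(),np.full(X.size,z)]-np.array(c['xyz']))@Rm(c)
    s=d[:,:2]/d[:,2:]; s=s*(1+c['k1']*(s**2).sum(1,keepdims=True))
    u=(s[:,0]*c['fx']+c['cx']).reshape(n,n).astype('f4'); v=(s[:,1]*c['fy']+c['cy']).reshape(n,n).astype('f4')
    return cv2.remap(c['frame'],u,v,cv2.INTER_CUBIC)
E
python3 - <<'E'
from h import *
c=load('w1'); P=cloud(c); b=P[100:260,240:400].reshape(-1,3)
t=b[(b[:,2]>.127)&(b[:,2]<.137)]; 
def circ(p): 
    A=np.c_[2*p,np.ones(len(p))]; s=np.linalg.lstsq(A,(p**2).sum(1),rcond=None)[0]; return s[:2],np.sqrt(s[2]+s[:2]@s[:2])
ctr=(t[:,:2].min(0)+t[:,:2].max(0))/2; print('rim',ctr,np.ptp(t,0)); r=np.linalg.norm(t[:,:2]-ctr,axis=1); print(circ(t[r>.054][:,:2]))
s=b[(b[:,2]>.148)&(b[:,2]<.157)]; print('shaft',len(s),s.mean(0),(s.min(0)+s.max(0))/2,np.ptp(s,0))
# bright rim by colour on plane
g=cv2.cvtColor(c['frame'],cv2.COLOR_BGR2GRAY)
a=rect(c,.593,.052,.152,.022,500); b=rect(c,.56,.06,.0,.13,500)
# crop with key
k=plane(c,[149],[298],.012);print('key',k)
cv2.imwrite('pics/r1.png',np.hstack([cv2.convertScaleAbs(a[:,:],alpha=2),])); 
# tray dir: foot edge pixels on z=.013
e=plane(c,[297,236,262,325],[72,130,160,100],.013);print(e)
hsv=cv2.cvtColor(c['frame'],cv2.COLOR_BGR2HSV); m=(hsv[...,1]>110)&(hsv[...,2]>60); m[:280]=0;m[:,:120]=0;m[:,180:]=0;m[315:]=0
v,u=np.nonzero(m); q=plane(c,u,v,.012)[:,:2]; w,V=np.linalg.eigh(np.cov(q.T)); print('key',m.sum(),q.mean(0),np.arctan2(V[1,1],V[0,1]),np.sqrt(w*12))
E
```

```text
rim [0.5930594  0.05478034] [0.1133255  0.11372564 0.00987007]
(array([0.59305481, 0.05485542]), np.float64(0.055462235594551844))
shaft 161 [0.59337385 0.05526321 0.15158672] [0.59385819 0.05499064 0.15109499] [0.02003689 0.01690912 0.00561231]
key [[ 0.4865179  -0.28325734  0.012     ]]
[[0.50531328 0.1363525  0.013     ]
 [0.4772805  0.0323672  0.013     ]
 [0.52597709 0.01714918 0.013     ]
 [0.55271381 0.12826187 0.013     ]]
key 121 [ 0.48532145 -0.28681629] -2.7686624759425627 [0.0196997  0.03236042]
```

View pics/r1.png

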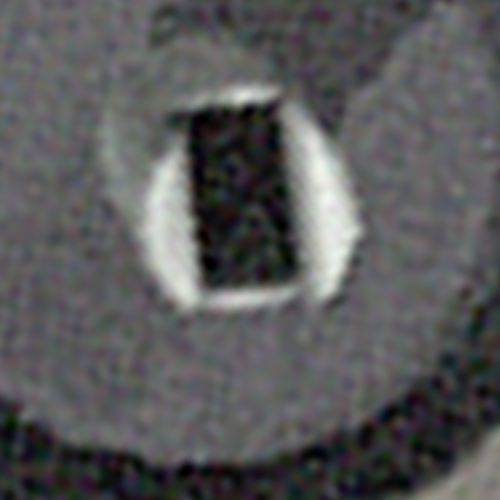

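The zoomed patch (0.088 mm/px, up = +y) shows the dark slot floor running from about (235,100) to (250,290), so the slot lies at about 1.66 rad in the world. The shaft is centred near (250,200), about (0.593, 0.0555). Next I go over the key.

Call:
jog_arm(series=[[[-25,-31,0,0,0,0,85],[-25,-31,0,0,0,0,85],[-25,-31,0,0,0,0,85],[-25,-31,0,0,0,0,85],[-25,-31,0,0,0,0,85],[-25,-31,0,0,0,0,85],[-25,-31,0,0,0,0,85],[-25,-31,0,0,0,0,85],[-26,-32,0,0,0,0,85],[0,0,5,0,0,0.14,50]]])

```text
time_s: 3.2
eef_pos: [0.4856, -0.2897, 0.2629]
eef_rot: [0.001, 0.532, 0.847, -0.001]
wrist_force: [0.6, 0.3, 0.2]
opening: 0.851
grasp_force: 0.0
```

Call:
jog_arm(series=[[[0,0,10,0,0,0.14,50],[0,0,10,0,0,0.14,50],[0,0,10,0,0,0.14,50],[0,0,10,0,0,0.14,50],[0,0,10,0,0,0.14,50],[0,0,10,0,0,0.14,50],[0,0,10,0,0,0.14,50],[0,0,10,0,0,0.14,50],[0,0,10,0,0,0.14,50],[0,0,10,0,0,0.14,50]]])

```text
time_s: 4.2
eef_pos: [0.487, -0.2848, 0.1619]
eef_rot: [0.0, 0.952, 0.305, 0.0]
wrist_force: [-0.7, -0.4, 0.4]
opening: 0.586
grasp_force: 0.0
```

Call:
jog_arm(series=[[[0,0,0,0,0,0.14,50],[0,0,0,0,0,0.14,50],[0,0,0,0,0,0,50],[0,0,0,0,0,0,50],[0,0,0,0,0,0,50],[0,0,0,0,0,0,50],[0,0,0,0,0,0,50],[0,0,0,0,0,0,50],[0,0,0,0,0,0,50],[0,0,0,0,0,0,50]]])

```text
time_s: 5.2
eef_pos: [0.487, -0.2849, 0.1623]
eef_rot: [0.0, 0.985, 0.171, 0.0]
wrist_force: [0.3, -0.3, 0.0]
opening: 0.587
grasp_force: 0.0
```

Run:
```python
from h import *
c=snap('wrist','w2'); o=ctrl.get_obs(); print(o['time_s'],o['eef_pos'],o['eef_rot'],o['q'])
hsv=cv2.cvtColor(c['frame'],cv2.COLOR_BGR2HSV); m=((hsv[...,1]>110)&(hsv[...,2]>60)&(hsv[...,0]>12)&(hsv[...,0]<35)).astype('u1')
n,l,s,ce=cv2.connectedComponentsWithStats(m)
P=cloud(c)
for i in range(1,n):
    if s[i,4]>60:
        v,u=np.nonzero(l==i); Z=P[l==i][:,2]; q=plane(c,u,v,.015)[:,:2].astype('f4'); print(s[i],q.mean(0),np.median(Z),cv2.minAreaRect(q))
        t=P[l==i]; t=t[(t[:,2]>.0135)&(t[:,2]<.03)]; 
        if len(t)>20: print('top',len(t),t.mean(0),cv2.minAreaRect(t[:,:2].astype('f4')))
```

```text
5.25 [ 0.48696064 -0.28490176  0.16229428] [ 1.29054344e-06  9.85330926e-01  1.70654524e-01 -1.86859053e-06] [-7.39706142e-01  2.28071018e-01  1.69784510e+00 -4.83674222e-06
  1.21567679e+00  4.88104069e-01]
[317 171  12  32 230] [ 0.4856759 -0.2869976] 0.016947507733990036 ((0.48559772968292236, -0.28694191575050354), (0.03289281949400902, 0.0075563848949968815), 11.219611167907715)
top 219 [ 0.48637529 -0.28694582  0.01689678] ((0.4859520494937897, -0.28703415393829346), (0.03255854547023773, 0.006960451602935791), 11.27250862121582)
```

View pics/w2.png

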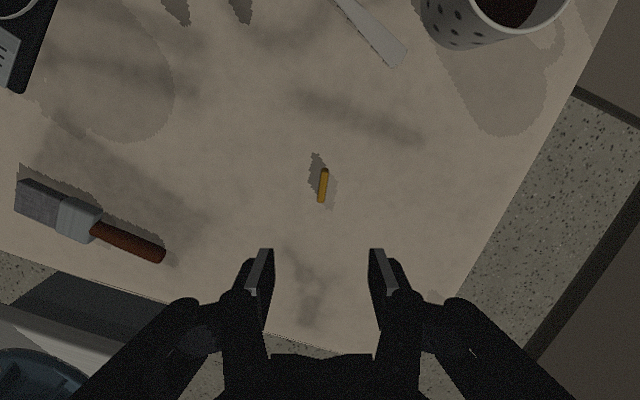

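The key is at px (323,185), a clean bar of 33 × 7.5 mm with its top at 17 mm. Its centre is (0.486,-0.287) and its direction about 0.20 rad. Turning onto it and descending.

Call:
jog_arm(series=[[[0,0,10,0,0,0.14,35],[-1.4,1.8,16,0,0,0.007,35],[0,0,20,0,0,0,35],[0,0,20,0,0,0,35],[0,0,20,0,0,0,35],[0,0,20,0,0,0,35],[0,0,20,0,0,0,35],[0,0,10,0,0,0,35],[0,0,0,0,0,0,35],[0,0,0,0,0,0,35]]])

```text
time_s: 6.25
eef_pos: [0.4863, -0.2872, 0.0268]
eef_rot: [0.0, 0.995, 0.098, 0.0]
wrist_force: [0.1, 0.1, 0.4]
opening: 0.411
grasp_force: 0.0
```

Run:
```python
from h import *
c=snap('wrist','w3'); o=ctrl.get_obs(); print(o['time_s'],o['eef_pos'],o['eef_rot'],o['q'],o['opening'])
hsv=cv2.cvtColor(c['frame'],cv2.COLOR_BGR2HSV); m=((hsv[...,1]>110)&(hsv[...,2]>60)&(hsv[...,0]>12)&(hsv[...,0]<35)).astype('u1')
n,l,s,ce=cv2.connectedComponentsWithStats(m)
for i in range(1,n):
    if s[i,4]>60:
        v,u=np.nonzero(l==i); q=plane(c,u,v,.016)[:,:2].astype('f4'); print(s[i],q.mean(0),cv2.minAreaRect(q))
```

```text
6.3 [ 0.48658139 -0.28753073  0.02730118] [6.17267518e-04 9.95207654e-01 9.77807007e-02 5.28764248e-04] [-7.43663048e-01  4.25725179e-01  1.75900941e+00 -4.15509381e-05
  9.55232864e-01  6.31282799e-01] 0.4120041602341844
[314 226  13  51 612] [ 0.4859459  -0.28694195] ((0.4857683777809143, -0.2869626581668854), (0.032619357109069824, 0.007142398040741682), 11.212465286254883)
```

Call:
jog_arm(series=[[[-0.5,0,8,0,0,0,30],[0,0,8,0,0,0,25],[0,0,0,0,0,0,20],[0,0,0,0,0,0,12],[0,0,0,0,0,0,0],[0,0,0,0,0,0,0],[0,0,0,0,0,0,0],[0,0,0,0,0,0,0],[0,0,0,0,0,0,0],[0,0,0,0,0,0,0]]])

```text
time_s: 7.3
eef_pos: [0.4855, -0.2871, 0.0104]
eef_rot: [0.0, 0.995, 0.098, 0.0]
wrist_force: [0.0, 0.7, 0.2]
opening: 0.062
grasp_force: 59.0
```

Call:
jog_arm(series=[[[0,0,-15,0,0,0,0],[0,0,-35,0,0,0,0],[0,0,-45,0,0,0,0],[0,0,-45,0,0,0,0],[0,0,-45,0,0,0,0],[0,0,-35,0,0,0,0],[10.2,-18.9,0,0,0,0,0],[21,-38,0,0,0,0,0],[21,-38,0,0,0,0,0],[21,-38,0,0,0,0,0]]])

```text
time_s: 8.3
eef_pos: [0.5316, -0.1411, 0.2317]
eef_rot: [0.0, 0.995, 0.097, 0.001]
wrist_force: [-0.1, -0.4, -0.9]
opening: 0.065
grasp_force: 59.0
```

Call:
jog_arm(series=[[[21,-38,0,0,0,0,0],[21,-38,0,0,0,0,0],[21,-38,0,0,0,0,0],[21,-38,0,0,0,0,0],[10,-20,0,0,0,0,0],[5,-10,0,0,0,-0.1,0],[0,0,0,0,0,-0.14,0],[0,0,0,0,0,-0.14,0],[0,0,0,0,0,-0.14,0],[0,0,0,0,0,-0.14,0]]])

```text
time_s: 9.3
eef_pos: [0.593, 0.0555, 0.2315]
eef_rot: [0.0, 0.909, 0.418, 0.0]
wrist_force: [-0.6, -1.3, 0.6]
opening: 0.063
grasp_force: 59.0
```

Call:
jog_arm(series=[[[0,0,0,0,0,-0.14,0],[0,0,0,0,0,-0.14,0],[0,0,0,0,0,-0.14,0],[0,0,0,0,0,-0.14,0],[0,0,0,0,0,-0.14,0],[0,0,0,0,0,-0.1,0],[0,0,0,0,0,0,0],[0,0,0,0,0,0,0],[0,0,0,0,0,0,0],[0,0,0,0,0,0,0]]])

```text
time_s: 10.3
eef_pos: [0.5931, 0.0553, 0.2305]
eef_rot: [0.0, 0.677, 0.736, 0.0]
wrist_force: [0.2, 0.8, 0.3]
opening: 0.064
grasp_force: 59.0
```

Run:
```python
from h import *
c=snap('wrist','w4'); o=ctrl.get_obs(); print(o['time_s'],o['eef_pos'],o['eef_rot'],o['q'],o['opening'],o['wrist_force'])
x,y,_=o['eef_pos']
a=rect(c,.593,.0553,.152,.022,400)
k=cv2.resize(c['frame'][150:350,220:420],(400,400),interpolation=cv2.INTER_CUBIC)
cv2.imwrite('pics/r4.png',cv2.convertScaleAbs(np.hstack([a,k]),alpha=2))
P=cloud(c); b=P[60:300,200:440].reshape(-1,3); t=b[(b[:,2]>.127)&(b[:,2]<.137)]; print('rim',(t.min(0)+t.max(0))/2,np.ptp(t,0))
# scene & side views of rim vs. circle
```

```text
10.35 [0.59306365 0.05532443 0.23039349] [-7.14573400e-06  6.76778707e-01  7.36186513e-01  9.46669727e-07] [-1.06072274e-01  2.26910746e-01  1.55429652e+00  1.02516417e-05
  1.36039574e+00 -1.90114470e-01] 0.06507407065627759 [-0.76613207 -0.22356247 -0.6129058 ]
rim [0.59352645 0.05702951 0.13195845] [0.11303309 0.11086354 0.00989668]
```

View pics/r4.png

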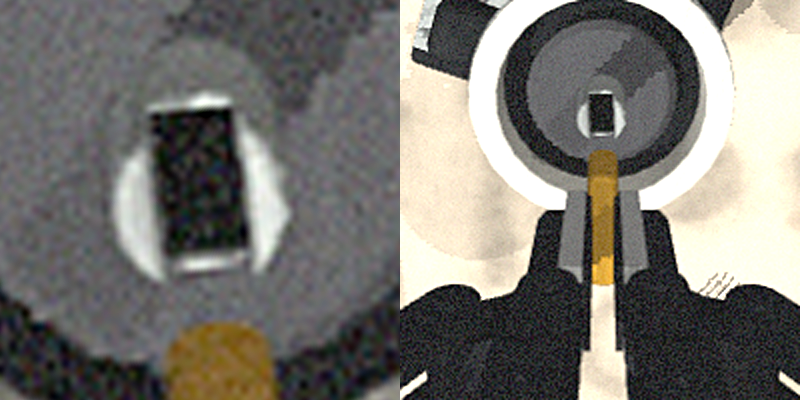

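In the left patch the slot is at about 1.66 rad, centred near (200,207). On the right, the key hangs between the fingers (column 602) lined up with the slot (column 601). Descending.

Call:
jog_arm(series=[[[-0.5,-0.4,8,0,0,-0.01,0],[0,0,10,0,0,0,0],[0,0,10,0,0,0,0],[0,0,10,0,0,0,0],[0,0,10,0,0,0,0],[0,0,8,0,0,0,0],[0,0,4,0,0,0,0],[0,0,2,0,0,0,0],[0,0,1,0,0,0,0],[0,0,0,0,0,0,0]]])

```text
time_s: 11.35
eef_pos: [0.593, 0.0548, 0.1676]
eef_rot: [0.0, 0.673, 0.74, 0.0]
wrist_force: [1.1, -0.0, 0.0]
opening: 0.063
grasp_force: 59.0
```

Call:
jog_arm(series=[[[0,0,0.6,0,0,0,0],[0,0,0.6,0,0,0,0],[0,0,0.6,0,0,0,0],[0,0,0.6,0,0,0,0],[0,0,0.6,0,0,0,0],[0,0,0.6,0,0,0,0],[0,0,0.6,0,0,0,0],[0,0,0.6,0,0,0,0],[0,0,0.6,0,0,0,0],[0,0,0,0,0,0,0]]])

```text
time_s: 12.35
eef_pos: [0.5927, 0.0548, 0.1618]
eef_rot: [-0.0, 0.673, 0.74, -0.0]
wrist_force: [-0.5, -0.1, -0.5]
opening: 0.064
grasp_force: 59.0
```

Call:
jog_arm(series=[[[0,0,0.3,0,0,0,0],[0,0,0.3,0,0,0,0],[0,0,0.3,0,0,0,0],[0,0,0.3,0,0,0,0],[0,0,0.3,0,0,0,0],[0,0,0.3,0,0,0,0],[0,0,0,0,0,0,0],[0,0,0,0,0,0,0],[0,0,0,0,0,0,0],[0,0,0,0,0,0,0]]])

```text
time_s: 13.35
eef_pos: [0.5927, 0.0548, 0.1601]
eef_rot: [0.0, 0.673, 0.74, 0.0]
wrist_force: [0.0, 0.3, -0.0]
opening: 0.061
grasp_force: 59.0
```

Entering without force (2.3 mm below the shaft end). Continuing gently.

Call:
jog_arm(series=[[[0,0,0.5,0,0,0,0],[0,0,0.5,0,0,0,0],[0,0,0.5,0,0,0,0],[0,0,0.5,0,0,0,0],[0,0,0.5,0,0,0,0],[0,0,0.5,0,0,0,0],[0,0,0.5,0,0,0,0],[0,0,0.5,0,0,0,0],[0,0,0,0,0,0,0],[0,0,0,0,0,0,0]]])

```text
time_s: 14.35
eef_pos: [0.5927, 0.0548, 0.1561]
eef_rot: [0.0, 0.673, 0.74, -0.0]
wrist_force: [0.4, -0.0, -0.6]
opening: 0.067
grasp_force: 59.0
```

Call:
jog_arm(series=[[[0,0,0.3,0,0,0,0],[0,0,0.3,0,0,0,0],[0,0,0.3,0,0,0,0],[0,0,0.3,0,0,0,0],[0,0,0,0,0,0,0],[0,0,0,0,0,0,0],[0,0,0,0,0,0,0],[0,0,0,0,0,0,0],[0,0,0,0,0,0,0],[0,0,0,0,0,0,0]]])

```text
time_s: 15.35
eef_pos: [0.5928, 0.0548, 0.1549]
eef_rot: [0.0, 0.673, 0.74, 0.0]
wrist_force: [-0.3, 0.2, -0.8]
opening: 0.062
grasp_force: 59.0
```

Call:
jog_arm(series=[[[0,0,0.2,0,0,0,0],[0,0,0.2,0,0,0,0],[0,0,0.2,0,0,0,0],[0,0,0,0,0,0,0],[0,0,0,0,0,0,0],[0,0,0,0,0,0,0],[0,0,0,0,0,0,0],[0,0,0,0,0,0,0],[0,0,0,0,0,0,0],[0,0,0,0,0,0,0]]])

```text
time_s: 16.35
eef_pos: [0.5928, 0.0548, 0.1543]
eef_rot: [0.0, 0.673, 0.74, 0.0]
wrist_force: [0.2, -0.4, 1.0]
opening: 0.067
grasp_force: 59.1
```

Call:
jog_arm(series=[[[0,0,0.2,0,0,0,0],[0,0,0.1,0,0,0,0],[0,0,0,0,0,0,0],[0,0,0,0,0,0,12],[0,0,0,0,0,0,16],[0,0,0,0,0,0,20],[0,0,0,0,0,0,25],[0,0,0,0,0,0,30],[0,0,0,0,0,0,30],[0,0,0,0,0,0,30]]])

```text
time_s: 17.35
eef_pos: [0.5928, 0.0548, 0.154]
eef_rot: [0.0, 0.673, 0.74, 0.0]
wrist_force: [-0.3, 0.1, -0.4]
opening: 0.353
grasp_force: 0.0
```

Call:
jog_arm(series=[[[0,0,-2,0,0,0,35],[0,0,-8,0,0,0,50],[0,0,-15,0,0,0,60],[0,0,-20,0,0,0,85],[0,0,-20,0,0,0,85],[0,0,-20,0,0,0,85],[0,0,-20,0,0,0,85],[0,0,-5,0,0,0,85],[0,0,0,0,0,0,85],[0,0,0,0,0,0,85]]])

```text
time_s: 18.35
eef_pos: [0.5924, 0.0548, 0.2634]
eef_rot: [-0.0, 0.673, 0.74, -0.0]
wrist_force: [-0.3, 0.5, 0.5]
opening: 0.994
grasp_force: 0.0
```

Run:
```python
from h import *
c=snap('wrist','w5'); s=snap('side','s5'); o=ctrl.get_obs(); print(o['time_s'],o['eef_pos'],o['wrist_force'])
P=cloud(c); hsv=cv2.cvtColor(c['frame'],cv2.COLOR_BGR2HSV); m=((hsv[...,1]>100)&(hsv[...,2]>40)&(hsv[...,0]>10)&(hsv[...,0]<35))&(np.linalg.norm(P[...,:2]-[.593,.055],axis=-1)<.03)
v,u=np.nonzero(m); q=plane(c,u,v,.161)[:,:2].astype('f4'); t=P[m]; print(m.sum(),'top z',np.percentile(t[:,2],[10,50,90]),cv2.minAreaRect(q)); t=t[t[:,2]>.157]; print(t.mean(0),cv2.minAreaRect(t[:,:2].astype('f4')))
a=cv2.convertScaleAbs(rect(c,.593,.0553,.152,.03,400),alpha=2)
b=cv2.convertScaleAbs(cv2.resize(s['frame'][165:225,288:348],(400,400),interpolation=cv2.INTER_CUBIC),alpha=1.5)
cv2.imwrite('pics/r5.png',np.hstack([a,b]))
```

```text
18.45 [0.59204256 0.05485422 0.26266426] [ 0.36325657 -0.83308757 -0.2137639 ]
374 top z [0.15035119 0.16077964 0.16182661] ((0.593055009841919, 0.05701383575797081), (0.0078689344227314, 0.036426424980163574), 5.748249053955078)
[0.59359039 0.055727   0.16091965] ((0.5937618017196655, 0.055236391723155975), (0.007072961889207363, 0.033643629401922226), 5.2814836502075195)
```

View pics/r5.png

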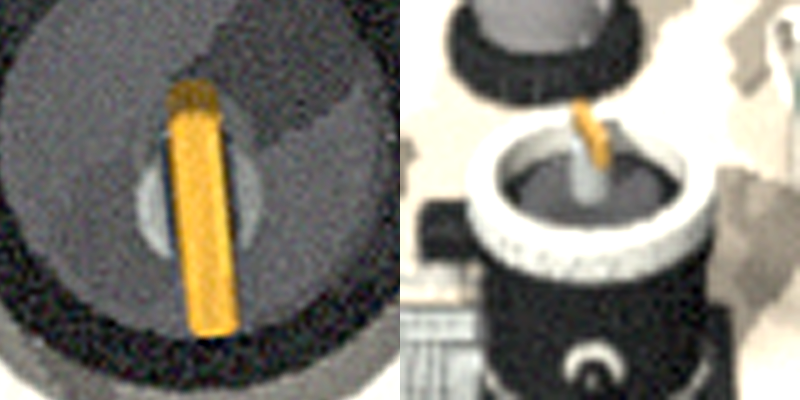

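The key is down in the slot. Its top is at 0.161 (expected 0.161), its centre is about (0.5935,0.0553), and the side view shows it level. Now the carrier.

Run:
```python
from h import *
c=load('scene0'); P=cloud(c)
def reg(n,x0,y0,x1,y1,za,zb):
    Q=P[y0:y1,x0:x1].reshape(-1,3); t=Q[(Q[:,2]>za)&(Q[:,2]<zb)]; lo,hi=np.percentile(t[:,:2],[1,99],axis=0); print(n,len(t),lo,hi)
reg('decoy',228,172,252,197,.006,.06); reg('hopper',262,135,302,185,.01,.17); reg('mug',322,155,355,190,.02,.11); reg('carrier',250,186,280,212,.008,.05)
```

```text
decoy 300 [0.4367181  0.32509603] [0.50559774 0.39414686]
hopper 1392 [0.57982299 0.29027291] [0.80145652 0.547922  ]
mug 739 [0.73891419 0.14758961] [0.84187328 0.31755901]
carrier 310 [0.45943793 0.20984597] [0.52600892 0.27059941]
```

Call:
jog_arm(series=[[[20,-8.2,0,0,0,0,85],[39,-16.4,0,0,0,0,85],[39,-16.4,0,0,0,0,85],[39,-16.4,5,0,0,0,85],[39,-16.4,15,0,0,0,85],[19,-8.2,30,0,0,0,85],[0,0,40,0,0,0,85],[0,0,30,0,0,0,85],[0,0,13,0,0,0,85],[0,0,0,0,0,0,85]]])

```text
time_s: 19.45
eef_pos: [0.4909, 0.2406, 0.1285]
eef_rot: [-0.001, 0.673, 0.74, -0.002]
wrist_force: [-0.7, -0.1, 1.1]
opening: 1.0
grasp_force: 0.0
```

Run:
```python
from h import *
c=snap('wrist','w6'); o=ctrl.get_obs(); print(o['time_s'],o['eef_pos'],o['eef_rot'])
P=cloud(c); d=np.linalg.norm(P[...,:2]-[.4925,.2415],axis=-1)
for n,a,b,R in(('boss',.041,.048,.035),('disc',.009,.015,.05)):
    m=(d<R)&(P[...,2]>a)&(P[...,2]<b); t=P[m][:,:2]; ce,r=cv2.minEnclosingCircle(t.astype('f4')); print(n,m.sum(),ce,r,np.median(P[m][:,2]),t.mean(0),np.ptp(t,0))
cv2.imwrite('pics/v6.png',cv2.convertScaleAbs(c['frame'],alpha=1.5))
```

```text
19.5 [0.49234711 0.24089014 0.13052548] [-4.85489743e-04  6.72855585e-01  7.39773333e-01 -7.35847475e-04]
boss 2688 (0.49389079213142395, 0.24591659009456635) 0.025309154763817787 0.043944103675291724 [0.49342865 0.24713767] [0.04874918 0.04987232]
disc 1630 (0.4936436712741852, 0.24632234871387482) 0.035884007811546326 0.012122522475088437 [0.49177523 0.26108628] [0.07081761 0.0636273 ]
```

View pics/v6.png

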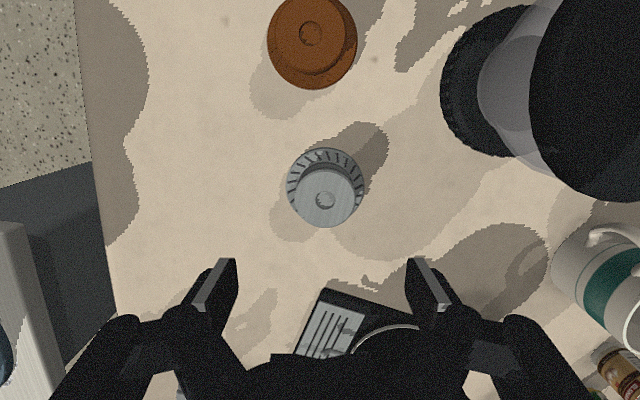

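The carrier is at px (325,190), boss up. The measured boss radius is 25.3 mm, top at 44 mm, centre about (0.4938,0.2458). The hopper and decoy are clear of the fingers. Going lower for a second look.

Call:
jog_arm(series=[[[4.4,1.9,0,0,0,0,85],[0,0,15,0,0,0,85],[0,0,15,0,0,0,85],[0,0,15,0,0,0,85],[0,0,10,0,0,0,85],[0,0,5,0,0,0,85],[0,0,0,0,0,0,85],[0,0,0,0,0,0,85],[0,0,0,0,0,0,85],[0,0,0,0,0,0,85]]])

```text
time_s: 20.5
eef_pos: [0.4946, 0.2458, 0.0716]
eef_rot: [0.0, 0.673, 0.74, 0.001]
wrist_force: [0.1, -0.1, -0.2]
opening: 0.996
grasp_force: 0.0
```

```bash
cat > b.py <<'E'
from h import *
def boss(tag,z0,cx,cy):
    c=snap('wrist',tag); o=ctrl.get_obs(); print(o['time_s'],o['eef_pos'],o['eef_rot'],o['opening'])
    P=cloud(c); d=np.linalg.norm(P[...,:2]-[cx,cy],axis=-1)
    for n,a,b,R in(('boss',.041,.048,.035),('disc',.009,.015,.05)):
        m=(d<R)&(P[...,2]>a+z0)&(P[...,2]<b+z0)
        if m.sum()<50: continue
        t=P[m][:,:2]; ce,r=cv2.minEnclosingCircle(t.astype('f4')); print(n,m.sum(),ce,r,np.median(P[m][:,2]),np.ptp(t,0))
E
python3 -c "
from b import *
boss('w7',0,.4938,.2455)"
```

```text
20.55 [0.49451518 0.24580818 0.07156871] [2.96520548e-04 6.72734982e-01 7.39883334e-01 4.56202796e-04] 0.9988267545735129
boss 4261 (0.49344927072525024, 0.24594755470752716) 0.025517147034406662 0.04397123525112817 [0.049311   0.05072302]
disc 2415 (0.4933958649635315, 0.2463853359222412) 0.036039646714925766 0.012155049513568467 [0.07091429 0.05859587]
```

Call:
jog_arm(series=[[[0,-1,15,0,0,0,85],[0,0,15,0,0,0,85],[0,0,15,0,0,0,85],[0,0,10,0,0,0,85],[0,0,0.5,0,0,0,70],[0,0,0,0,0,0,60],[0,0,0,0,0,0,52],[0,0,0,0,0,0,48],[0,0,0,0,0,0,40],[0,0,0,0,0,0,40]]])

```text
time_s: 21.55
eef_pos: [0.4937, 0.2458, 0.0165]
eef_rot: [0.0, 0.673, 0.74, 0.001]
wrist_force: [-1.8, -0.4, 4.6]
opening: 0.57
grasp_force: 61.4
```

Call:
jog_arm(series=[[[0,0,0,0,0,0,40],[0,0,0,0,0,0,40],[0,0,-10,0,0,0,40],[0,0,-30,0,0,0,40],[0,0,-40,0,0,0,40],[0,0,-45,0,0,0,40],[0,0,-45,0,0,0,40],[0,0,-30,0,0,0,40],[0,0,-10,0,0,0,40],[0,0,0,0,0,0,40]]])

```text
time_s: 22.55
eef_pos: [0.4937, 0.2458, 0.2268]
eef_rot: [0.001, 0.673, 0.74, 0.001]
wrist_force: [1.0, -0.2, -3.7]
opening: 0.573
grasp_force: 63.1
```

```bash
python3 -c "
from b import *
boss('w8',.2103,.4937,.2458)"
```

```text
22.6 [0.49264785 0.24549255 0.22470189] [-1.66581922e-04  6.72721169e-01  7.39896034e-01 -2.46025692e-04] 0.5657039392730302
boss 8020 (0.49303463101387024, 0.25227609276771545) 0.03437281399965286 0.25419505589641433 [0.06827704 0.05013835]
disc 3405 (0.49405378103256226, 0.24680103361606598) 0.03575931861996651 0.22242558329117057 [0.07098064 0.04114576]
```

Call:
jog_arm(series=[[[-15,6,0,0,0,0,40],[-35,14,0,0,0,0,40],[-40,16,0,0,0,0,40],[-40,16,0,0,0,0,40],[-35,15,0,0,0,0,40],[-24,10,0,0,0,0,40],[-10,4,0,0,0,0,40],[0,0,0,0,0,0,40],[0,0,0,0,0,0,40],[0,0,0,0,0,0,40]]])

```text
time_s: 23.6
eef_pos: [0.5918, 0.0564, 0.2249]
eef_rot: [-0.001, 0.672, 0.74, -0.0]
wrist_force: [0.4, 0.6, -2.4]
opening: 0.564
grasp_force: 63.0
```

Run:
```python
from b import *
boss('w9',.2103,.593,.055)
for n in('scene','side'):
    c=snap(n,n+'9'); P=cloud(c); d=np.linalg.norm(P[...,:2]-[.593,.055],axis=-1)
    for k,a,b,R in(('disc',.207,.226,.05),('rim',.127,.137,.07)):
        m=(d<R)&(P[...,2]>a)&(P[...,2]<b); t=P[m][:,:2]; ce,r=cv2.minEnclosingCircle(t.astype('f4')); print(n,k,m.sum(),ce,r,P[m][:,2].min())
    hsv=cv2.cvtColor(c['frame'],cv2.COLOR_BGR2HSV); m=(hsv[...,1]>120)&(hsv[...,2]>50)&(hsv[...,0]>10)&(hsv[...,0]<35)&(d<.03)&(P[...,2]>.145); print('key',m.sum(), P[m].mean(0) if m.any() else '')
a=load('scene9')['frame'][150:250,270:370];b=load('side9')['frame'][130:230,270:370]
cv2.imwrite('pics/v9.png',np.hstack([cv2.resize(cv2.convertScaleAbs(i,alpha=1.5),(400,400),interpolation=cv2.INTER_CUBIC) for i in(a,b)]))
```

```text
23.65 [0.59197143 0.05646786 0.22521996] [-3.47102503e-04  6.72118427e-01  7.40443576e-01 -1.04429135e-04] 0.5666243509516701
boss 7216 (0.5921884179115295, 0.06335809826850891) 0.034019969403743744 0.2523998602615121 [0.06758701 0.04900858]
disc 3203 (0.5921857357025146, 0.0577220544219017) 0.03545098751783371 0.22060037614688388 [0.07048643 0.0399564 ]
scene disc 169 (0.5909909009933472, 0.05345764011144638) 0.03621581196784973 0.20931241279752733
scene rim 350 (0.590549111366272, 0.05282590538263321) 0.05969274789094925 0.12701697214133378
key 37 [0.59202967 0.05026001 0.15734541]
side disc 184 (0.5909425616264343, 0.05089018866419792) 0.03606979548931122 0.20843882343476572
side rim 311 (0.5911030769348145, 0.05125165730714798) 0.05874618515372276 0.1272069249087452
key 21 [0.59191127 0.04545719 0.15816139]
```

View pics/v9.png

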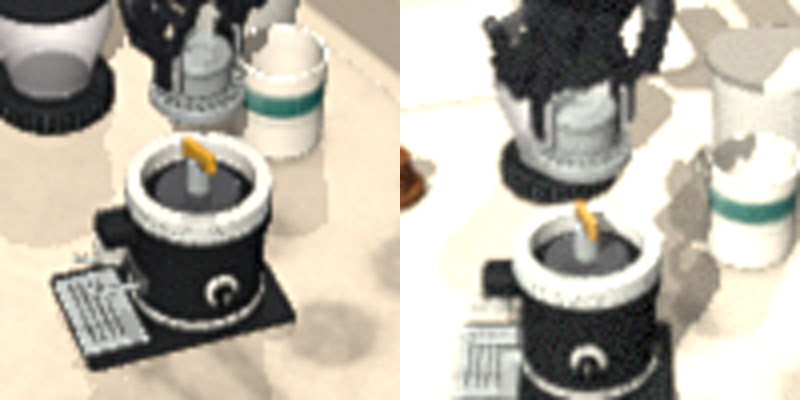

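The side views show the carrier held level above the chamber, with the key standing in the slot. In-hand height checks out: underside = TCP − 16.5 mm, so contact with the key is expected at TCP z ≈ 0.1675.

Call:
jog_arm(series=[[[-1.7,0.8,10,0,0,0,40],[0,0,12,0,0,0,40],[0,0,12,0,0,0,40],[0,0,10,0,0,0,40],[0,0,5,0,0,0,40],[0,0,3,0,0,0,40],[0,0,1,0,0,0,40],[0,0,0,0,0,0,40],[0,0,0,0,0,0,40],[0,0,0,0,0,0,40]]])

```text
time_s: 24.75
eef_pos: [0.5939, 0.0535, 0.173]
eef_rot: [0.0, 0.673, 0.74, 0.0]
wrist_force: [-0.5, 0.0, -2.6]
opening: 0.57
grasp_force: 63.0
```

Call:
jog_arm(series=[[[0,0,0.5,0,0,0,40],[0,0,0.5,0,0,0,40],[0,0,0.5,0,0,0,40],[0,0,0.5,0,0,0,40],[0,0,0.3,0,0,0,40],[0,0,0.3,0,0,0,40],[0,0,0.3,0,0,0,40],[0,0,0,0,0,0,40],[0,0,0,0,0,0,40],[0,0,0,0,0,0,40]]])

```text
time_s: 25.75
eef_pos: [0.5936, 0.0536, 0.1696]
eef_rot: [0.0, 0.673, 0.74, -0.0]
wrist_force: [-0.6, -0.2, -3.0]
opening: 0.565
grasp_force: 63.0
```

Call:
jog_arm(series=[[[1.1,-0.6,0.4,0,0,0,40],[0,0,0.4,0,0,0,40],[0,0,0.4,0,0,0,40],[0,0,0.3,0,0,0,40],[0,0,0.3,0,0,0,40],[0,0,0.3,0,0,0,40],[0,0,0.3,0,0,0,40],[0,0,0,0,0,0,40],[0,0,0,0,0,0,40],[0,0,0,0,0,0,40]]])

```text
time_s: 26.75
eef_pos: [0.593, 0.0546, 0.1674]
eef_rot: [0.0, 0.673, 0.74, 0.0]
wrist_force: [-0.1, -0.5, 0.1]
opening: 0.574
grasp_force: 63.1
```

Light contact (about 3 N) with the key at the expected height. Turning lightly under slight pressure.

Call:
jog_arm(series=[[[0,0,0.3,0,0,0.03,40],[0,0,0.2,0,0,0.03,40],[0,0,0,0,0,0.03,40],[0,0,0,0,0,0.03,40],[0,0,0,0,0,0.03,40],[0,0,0,0,0,0.03,40],[0,0,0,0,0,0.03,40],[0,0,0,0,0,0.03,40],[0,0,0,0,0,0.03,40],[0,0,0,0,0,0.03,40]]])

```text
time_s: 27.75
eef_pos: [0.5933, 0.0544, 0.1671]
eef_rot: [0.001, 0.776, 0.631, 0.0]
wrist_force: [0.3, -1.1, 0.6]
opening: 0.571
grasp_force: 63.2
```

Call:
jog_arm(series=[[[0,0,0.3,0,0,0.03,40],[0,0,0.3,0,0,0.03,40],[0,0,0,0,0,0.03,40],[0,0,0,0,0,0.03,40],[0,0,0,0,0,0.03,40],[0,0,0,0,0,0.03,40],[0,0,0,0,0,0.03,40],[0,0,0,0,0,0.03,40],[0,0,0,0,0,0.03,40],[0,0,0,0,0,0.03,40]]])

```text
time_s: 28.75
eef_pos: [0.5926, 0.0546, 0.1657]
eef_rot: [-0.0, 0.862, 0.508, -0.0]
wrist_force: [-0.0, 0.9, -2.3]
opening: 0.572
grasp_force: 63.0
```

The force is gone and z is below the contact height, so the key has probably dropped into a keyway. Lowering to check.

Call:
jog_arm(series=[[[0,0,0.3,0,0,0,40],[0,0,0.3,0,0,0,40],[0,0,0.3,0,0,0,40],[0,0,0.3,0,0,0,40],[0,0,0.3,0,0,0,40],[0,0,0,0,0,0,40],[0,0,0,0,0,0,40],[0,0,0,0,0,0,40],[0,0,0,0,0,0,40],[0,0,0,0,0,0,40]]])

```text
time_s: 29.75
eef_pos: [0.5928, 0.0546, 0.1646]
eef_rot: [-0.0, 0.861, 0.508, -0.0]
wrist_force: [-1.4, 1.7, -2.0]
opening: 0.573
grasp_force: 63.1
```

```bash
python3 -c "
from bench import ctrl
o=ctrl.get_obs();print(o['eef_pos'],o['eef_rot'],o['wrist_force'],o['torque'])"
```

```text
[0.59282801 0.05461419 0.1645714 ] [-4.66179333e-05  8.61341662e-01  5.08026119e-01 -2.34968948e-05] [-1.37389161  1.68332339 -2.02246146] [0.07606191 0.27048643 0.03479488]
```

Call:
jog_arm(series=[[[0,0,0.6,0,0,0,40],[0,0,0.6,0,0,0,40],[0,0,0.6,0,0,0,40],[0,0,0.6,0,0,0,40],[0,0,0.6,0,0,0,40],[0,0,0.6,0,0,0,40],[0,0,0.6,0,0,0,40],[0,0,0.6,0,0,0,40],[0,0,0,0,0,0,40],[0,0,0,0,0,0,40]]])

```text
time_s: 30.75
eef_pos: [0.5928, 0.0546, 0.1597]
eef_rot: [-0.0, 0.861, 0.508, -0.0]
wrist_force: [-2.2, 1.2, -0.3]
opening: 0.571
grasp_force: 63.2
```

```bash
python3 -c "
from bench import ctrl
o=ctrl.get_obs();print(o['eef_pos'],o['eef_rot'],o['wrist_force'],o['torque'])"
```

```text
[0.59276415 0.05460923 0.15968367] [-7.80699949e-05  8.61343346e-01  5.08023253e-01 -9.36133590e-05] [-2.24255689  1.22394182 -0.27261525] [0.09030055 0.44925157 0.03179602]
```

Call:
jog_arm(series=[[[0,-0.3,0,0,0,0,40],[0,0,0.3,0,0,0,40],[0,0,0.3,0,0,0,40],[0,0,0.3,0,0,0,40],[0,0,0.3,0,0,0,40],[0,0,0.3,0,0,0,40],[0,0,0.3,0,0,0,40],[0,0,0.3,0,0,0,40],[0,0,0,0,0,0,40],[0,0,0,0,0,0,40]]])

```text
time_s: 31.75
eef_pos: [0.5926, 0.0548, 0.1577]
eef_rot: [0.0, 0.861, 0.508, 0.0]
wrist_force: [-2.3, 0.8, 0.5]
opening: 0.569
grasp_force: 63.2
```

```bash
python3 -c "
from bench import ctrl
o=ctrl.get_obs();print(o['eef_pos'],o['eef_rot'],o['wrist_force'],o['torque'])"
```

```text
[0.59264135 0.05475859 0.15767479] [3.36741024e-05 8.61335185e-01 5.08037102e-01 2.99120026e-05] [-2.27507444  0.77564118  0.48528456] [0.05198653 0.28096957 0.12723083]
```

Call:
jog_arm(series=[[[0,-0.3,0,0,0,-0.02,40],[0,0,0.2,0,0,0,40],[0,0,0.2,0,0,0,40],[0,0,0.2,0,0,0,40],[0,0,0.2,0,0,0,40],[0,0,0.2,0,0,0,40],[0,0,0,0,0,0,40],[0,0,0,0,0,0,40],[0,0,0,0,0,0,40],[0,0,0,0,0,0,40]]])

```text
time_s: 32.75
eef_pos: [0.5924, 0.0549, 0.1567]
eef_rot: [0.0, 0.856, 0.517, 0.0]
wrist_force: [0.5, -0.2, -2.1]
opening: 0.572
grasp_force: 63.0
```

```bash
python3 -c "
from bench import ctrl
o=ctrl.get_obs();print(o['eef_pos'],o['eef_rot'],o['wrist_force'],o['torque'])"
```

```text
[0.59242563 0.0548565  0.15672565] [8.28649112e-05 8.56220583e-01 5.16610395e-01 8.09333092e-05] [ 0.52553434 -0.21257127 -2.08104695] [-0.07919849 -0.19473651  0.02071257]
```

Call:
jog_arm(series=[[[0,0,0.4,0,0,0,40],[0,0,0.5,0,0,0,40],[0,0,0.5,0,0,0,40],[0,0,0.5,0,0,0,40],[0,0,0.5,0,0,0,40],[0,0,0.5,0,0,0,40],[0,0,0.5,0,0,0,40],[0,0,0.5,0,0,0,40],[0,0,0,0,0,0,40],[0,0,0,0,0,0,40]]])

```text
time_s: 33.75
eef_pos: [0.5924, 0.0549, 0.1527]
eef_rot: [0.0, 0.856, 0.517, 0.0]
wrist_force: [1.9, -0.3, -1.3]
opening: 0.568
grasp_force: 63.1
```

```bash
python3 -c "
from bench import ctrl
o=ctrl.get_obs();print(o['eef_pos'],o['eef_rot'],o['wrist_force'],o['torque'])"
```

```text
[0.59237638 0.05486666 0.15270838] [2.64523015e-05 8.56220416e-01 5.16610684e-01 1.92886664e-05] [ 1.85382932 -0.29049616 -1.26548242] [-0.05193971 -0.38911808 -0.01224184]
```

Sliding down. I nudge +0.2 mm in tool y to ease the side force and continue.

Call:
jog_arm(series=[[[0,0.2,0.5,0,0,0,40],[0,0,0.7,0,0,0,40],[0,0,0.7,0,0,0,40],[0,0,0.7,0,0,0,40],[0,0,0.7,0,0,0,40],[0,0,0.7,0,0,0,40],[0,0,0.7,0,0,0,40],[0,0,0.7,0,0,0,40],[0,0,0.5,0,0,0,40],[0,0,0,0,0,0,40]]])

```text
time_s: 34.75
eef_pos: [0.5925, 0.0548, 0.1468]
eef_rot: [-0.0, 0.856, 0.517, -0.0]
wrist_force: [1.4, -0.5, -1.7]
opening: 0.571
grasp_force: 63.1
```

```bash
python3 -c "
from bench import ctrl
o=ctrl.get_obs();print(o['eef_pos'],o['eef_rot'],o['wrist_force'],o['torque'])"
```

```text
[0.59247136 0.05481436 0.14676126] [-3.84870474e-05  8.56216108e-01  5.16617821e-01 -5.23994751e-05] [ 1.41334425 -0.48919165 -1.69162659] [-0.03917778 -0.21220023  0.0712395 ]
```

Call:
jog_arm(series=[[[0,0.1,0.7,0,0,0,40],[0,0,0.7,0,0,0,40],[0,0,0.7,0,0,0,40],[0,0,0.7,0,0,0,40],[0,0,0.7,0,0,0,40],[0,0,0.7,0,0,0,40],[0,0,0.7,0,0,0,40],[0,0,0.7,0,0,0,40],[0,0,0.7,0,0,0,40],[0,0,0,0,0,0,40]]])

```text
time_s: 35.75
eef_pos: [0.5925, 0.0548, 0.1404]
eef_rot: [-0.0, 0.856, 0.517, -0.0]
wrist_force: [-0.4, -0.2, -1.5]
opening: 0.569
grasp_force: 63.1
```

Call:
jog_arm(series=[[[0,0,0.3,0,0,0,40],[0,0,0.3,0,0,0,40],[0,0,0.3,0,0,0,40],[0,0,0.3,0,0,0,40],[0,0,0.2,0,0,0,40],[0,0,0.2,0,0,0,40],[0,0,0.2,0,0,0,40],[0,0,0,0,0,0,40],[0,0,0,0,0,0,40],[0,0,0,0,0,0,40]]])

```text
time_s: 36.75
eef_pos: [0.5925, 0.0548, 0.1387]
eef_rot: [-0.0, 0.856, 0.517, -0.0]
wrist_force: [-0.0, -0.3, -1.5]
opening: 0.567
grasp_force: 63.1
```

Call:
jog_arm(series=[[[0,0,0.2,0,0,0,40],[0,0,0.2,0,0,0,40],[0,0,0.2,0,0,0,40],[0,0,0,0,0,0,40],[0,0,0,0,0,0,40],[0,0,0,0,0,0,40],[0,0,0,0,0,0,40],[0,0,0,0,0,0,40],[0,0,0,0,0,0,40],[0,0,0,0,0,0,40]]])

```text
time_s: 37.75
eef_pos: [0.5926, 0.0548, 0.1385]
eef_rot: [0.0, 0.856, 0.517, 0.0]
wrist_force: [-4.7, 1.0, 4.6]
opening: 0.568
grasp_force: 63.7
```

Home contact at the expected height (TCP 0.1385). Releasing and lifting off.

Call:
jog_arm(series=[[[0,0,-0.3,0,0,0,40],[0,0,0,0,0,0,52],[0,0,0,0,0,0,55],[0,0,0,0,0,0,60],[0,0,0,0,0,0,68],[0,0,0,0,0,0,75],[0,0,0,0,0,0,85],[0,0,0,0,0,0,85],[0,0,0,0,0,0,85],[0,0,0,0,0,0,85]]])

```text
time_s: 38.75
eef_pos: [0.5926, 0.0548, 0.1385]
eef_rot: [0.0, 0.856, 0.517, 0.0]
wrist_force: [-0.4, 0.4, 0.0]
opening: 0.992
grasp_force: 0.0
```

Call:
jog_arm(series=[[[0,0,-3,0,0,0,85],[0,0,-10,0,0,0,85],[0,0,-20,0,0,0,85],[0,0,-20,0,0,0,85],[0,0,-20,0,0,0,85],[0,0,-20,0,0,0,85],[0,0,-20,0,0,0,85],[0,0,-5,0,0,0,85],[0,0,0,0,0,0,85],[0,0,0,0,0,0,85]]])

```text
time_s: 39.75
eef_pos: [0.5921, 0.0548, 0.2557]
eef_rot: [-0.0, 0.856, 0.517, -0.0]
wrist_force: [0.8, 0.2, -0.1]
opening: 0.996
grasp_force: 0.0
```

Run:
```python
from b import *
boss('w10',.122,.593,.055)
P=cloud(load('w10')); m=(np.linalg.norm(P[...,:2]-[.593,.055],axis=-1)<.03)&(P[...,2]>.163)&(P[...,2]<.17); t=P[m]; A=np.c_[t[:,:2],np.ones(len(t))]; print('tilt',np.linalg.lstsq(A,t[:,2],rcond=None)[0][:2])
b=P.reshape(-1,3); b=b[(np.linalg.norm(b[:,:2]-[.593,.055],axis=1)<.063)&(abs(b[:,2]-.132)<.003)]; b=b[np.linalg.norm(b[:,:2]-[.593,.055],axis=1)>.04]; print('rim',cv2.minEnclosingCircle(b[:,:2].astype('f4')))
o=ctrl.get_obs(); print(o['wrist_force'],o['opening'])
```

```text
39.8 [0.59191447 0.0548188  0.25519149] [-6.18351403e-04  8.56222111e-01  5.16606855e-01 -8.19110316e-04] 0.9919481786123502
boss 2538 (0.5937767028808594, 0.0548015758395195) 0.025411734357476234 0.1659386943879828 [0.04920678 0.05040839]
disc 3250 (0.5930194854736328, 0.05500057712197304) 0.05007518082857132 0.1329657165294399 [0.09970364 0.09968495]
tilt [-0.00065782 -0.00180752]
rim ((0.5933119654655457, 0.054446715861558914), 0.05759187042713165)
[-0.17919336  0.55875128  0.50926178] 0.9919481786123502
```

The boss top is at 0.1659 (0.166 when home), level, and centred on the rim within 0.6 mm. Handing in.

```bash
python3 -c "
from bench import ctrl
print(ctrl.hand_in())"
```

```text
the job is handed in; nothing more can be done
None
```

The key is at the bottom of the shaft slot and the burr carrier sits over it on the flange (level, boss top at 0.166 m), both let go; handed in at about 40 s of the 72 s allowed, verdict not shown.

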